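# Release the key left latched on a four-place tube mixer

### The arm

A 6-joint arm with a two-finger parallel gripper is mounted at the origin on a cart in front of the work surface, level with it; the furniture and walls round the work are solid. World frame = base frame: x ahead of the robot, y to its left, z up, the work surface at z = 0. Lengths are in m, angles in rad, forces in N, time in s.
With the tool pointing down it reaches from about 0.225 to 0.725 m from the base axis. Payload 3.1 kg.
Tool frame: the origin (TCP) lies between the finger pads; the fingertips stand 17 mm ahead of it and the grasp point (between the pads) lies 2 mm behind it; z points along the fingers, y is the line along which they close (so a half turn about z gives the same grasp; the last joint's range is limited). The gripper opens to 85 mm and grips with 20 to 120 N. Pads are 22 mm wide; open, the fingers measure 114 mm over their backs; the gripper's body (76 mm by 85 mm) begins 54 mm behind the grasp point. The pads swing forward as they close: fully open they stand 13 mm farther back than shut.
Start: joints at [-1.462, 0.048, 0.099, 1.622, 0, 1.443], TCP at [0.123, -0.51, 0.248] pointing down, gripper open.
Joint ranges: [-2.91, 2.91], [-0.99, 1.94], [-1.21, 1.42], [-2.12, 2.29], [-1.49, 1.47], [-3.14, 3.14]. Speed limits (rad/s): [2.79, 2.79, 3.14, 3.14, 3.14, 3.14].

### API

Orientations are given as a rotation vector (axis times angle).
In Python, from workcell import env, eyes, sign_off gives the robot as it stands.
- The arm moves only by the shell command python3 -m handwheel 'ROWS' [FORCE]. ROWS is JSON, a list of rows, each an object with "linear": the shift along the tool's x, y, z in m, a list of three; "yaw": the turn about the tool's z in rad; "claw": the finger opening in m, from 0 to 0.0854. In form: [{"linear": [x, y, z], "yaw": yaw, "claw": claw}, ...]. A call has 1 to 12 rows; each row shifts and turns the commanded pose from where the row before left it, along the tool's axes as they then stand; what a row does not reach is not made up. A row lasts 1/10 s, in which the tool goes at most 50 mm and 8.59 degrees, less where a joint would pass 70% of its speed; a pose out of reach is approached as far as the arm can. A call with a gripper value outside its range is refused whole. The fingers move at their own pace and stop on an object; FORCE is the grip in N (left out, the last holds). Time passes only in rows, so rows that do not move let the fingers close. It gives the time, the measured TCP pose, the force, the opening and the grip force at its end, in the units of the state.
- env.sense(): the state, without advancing time (a new reading comes with each control period).
- eyes.grab_frame(name): name is "scene" or "top" or "wrist"; returns (picture, depth): 384x512x3 uint8, red, green, blue; 384x512 float32, m along the optical axis (not along the pixel's ray), 0 where there is no reading.
- eyes.camera_model(name): a dict with "fx", "fy", "cx", "cy" (pixels), "R" (3x3) and "t" (3): a world point X has camera coordinates R X + t. Camera axes: x right, y down, z forward; pixel columns grow to the right and rows downward; lengths in m; the calibration is good to about 2 mm. A picture is of the moment at which its call begins: read the wrist's pose just before it. camera_model takes no time and is no camera call; for the wrist camera it gives the pose at the moment of the call.
- sign_off(): hands the job in; it is judged then, once.
The state is a dict: "clock": time; "qpos": joint angles; "joint_vel": joint speeds; "effort": joint torques, N m; "tcp_pos": TCP position; "tcp_rot": TCP orientation; "force": force on the tool from outside, world axes, zero at the start; "moment": the same for the moment, N m; "width": opening from 0.0 (shut) to 1.0 (fully open); "grasp_force": force on a finger pad.
Only numpy, scipy, OpenCV 4.12 (cv2) and the standard library are available. Lean on these libraries where they do the work, as an engineer would, in place of code of your own. Each camera call takes 0.05 s, during which the arm holds its last target. There are 200 camera calls.

### The job

Before the tube mixer is plugged in, all four of its station keys must be up, but one of these identical push-push keys has been left latched down. With a fingertip, tap each key lightly in turn from left to right, without latching the free ones or releasing the latched one, to feel which sits lower and does not give; then press that key right home and let go, so that it springs up. Nothing is picked up: the tubes and the things round the mixer stay where they stand.

Things in the scene. Friction and masses are not known exactly. Their poses are not given: they have to be found in the camera images.
- mixer: White tube mixer, fixed, 150 (x) x 200 mm (y). Origin: centre of its underside, on the worktop; x from the key row to the cups, y along the row to the left, z up. Front: console, top 36 mm above the worktop, keys 45 mm in front of the origin, grey knob (23 mm wide, 11 high) 29 mm right of the rightmost key's centre. Rear: head 58 mm high with four cups 15 mm wide, 36 deep, 77 mm behind the keys.
- place_1 (a point): Centre of the first (leftmost) key place, on the mixer's console surface 36 mm above the worktop; places are numbered from the left (+y) as seen from the robot and stand 40 mm apart along the row. Axes as the mixer's.
- place_2 (a point): Centre of the second key place, on the mixer's console surface 36 mm above the worktop; places are numbered from the left (+y) as seen from the robot and stand 40 mm apart along the row. Axes as the mixer's.
- place_3 (a point): Centre of the third key place, on the mixer's console surface 36 mm above the worktop; places are numbered from the left (+y) as seen from the robot and stand 40 mm apart along the row. Axes as the mixer's.
- place_4 (a point): Centre of the fourth (rightmost) key place, on the mixer's console surface 36 mm above the worktop; places are numbered from the left (+y) as seen from the robot and stand 40 mm apart along the row. Axes as the mixer's.
- station_a: One of four identical key stations (grey frame 31 x 34 mm round a pale beige-grey key); its place in the row differs from start to start. Origin: on the console surface at the key's centre, 36 mm above the worktop, not moving with the key; axes as the mixer's. Key top: flat, 21 (x) x 24 mm (y), 48 mm above the worktop when up, 44 latched, 40 pressed home.
- key_a (a joint): Travel of station_a's key, m, straight down: 0 up, 0.0042 latched, 0.008 home. A free key moves from 2.5 N on, takes about 5 N at 3 mm and 6 N at 6 mm, and springs back if let go before 6 mm; let go from beyond 6.5 mm it stays latched. A latched key is solid up to about 4 N; pressed on beyond 7 mm (7.5 N; 8.5 N at home) and let go, it springs up to 0.
- station_b: One of four identical key stations (grey frame 31 x 34 mm round a pale beige-grey key); its place in the row differs from start to start. Origin: on the console surface at the key's centre, 36 mm above the worktop, not moving with the key; axes as the mixer's. Key top: flat, 21 (x) x 24 mm (y), 48 mm above the worktop when up, 44 latched, 40 pressed home.
- key_b (a joint): Travel of station_b's key, m, straight down: 0 up, 0.0042 latched, 0.008 home. A free key moves from 2.5 N on, takes about 5 N at 3 mm and 6 N at 6 mm, and springs back if let go before 6 mm; let go from beyond 6.5 mm it stays latched. A latched key is solid up to about 4 N; pressed on beyond 7 mm (7.5 N; 8.5 N at home) and let go, it springs up to 0.
- station_c: One of four identical key stations (grey frame 31 x 34 mm round a pale beige-grey key); its place in the row differs from start to start. Origin: on the console surface at the key's centre, 36 mm above the worktop, not moving with the key; axes as the mixer's. Key top: flat, 21 (x) x 24 mm (y), 48 mm above the worktop when up, 44 latched, 40 pressed home.
- key_c (a joint): Travel of station_c's key, m, straight down: 0 up, 0.0042 latched, 0.008 home. A free key moves from 2.5 N on, takes about 5 N at 3 mm and 6 N at 6 mm, and springs back if let go before 6 mm; let go from beyond 6.5 mm it stays latched. A latched key is solid up to about 4 N; pressed on beyond 7 mm (7.5 N; 8.5 N at home) and let go, it springs up to 0.
- station_d: One of four identical key stations (grey frame 31 x 34 mm round a pale beige-grey key); its place in the row differs from start to start. Origin: on the console surface at the key's centre, 36 mm above the worktop, not moving with the key; axes as the mixer's. Key top: flat, 21 (x) x 24 mm (y), 48 mm above the worktop when up, 44 latched, 40 pressed home.
- key_d (a joint): Travel of station_d's key, m, straight down: 0 up, 0.0042 latched, 0.008 home. A free key moves from 2.5 N on, takes about 5 N at 3 mm and 6 N at 6 mm, and springs back if let go before 6 mm; let go from beyond 6.5 mm it stays latched. A latched key is solid up to about 4 N; pressed on beyond 7 mm (7.5 N; 8.5 N at home) and let go, it springs up to 0.
- tube_1: Capped sample tube, 17 mm wide at the cap and 82 mm high, standing loose in the leftmost cup. Loose; origin: centre of its underside. Its foot stands 22 mm above the worktop, its cap ends 104 mm above it.
- tube_2: Capped sample tube, as tube_1, in the third cup from the left. Loose; origin: centre of its underside. Its foot stands 22 mm above the worktop, its cap ends 104 mm above it.
- tube_3: Capped sample tube, as tube_1, in the rightmost cup. Loose; origin: centre of its underside. Its foot stands 22 mm above the worktop, its cap ends 104 mm above it.
- pot: Sample pot with a screw cap, 46 mm wide and 55 mm high, to the right of the mixer. Loose; origin: centre of its underside.
- marker: Marker pen, 135 mm long and 17 mm thick, lying to the right of the mixer. Loose; origin: centre of its underside.
- vial: Clear vial with a cap, 30 mm wide and 86 mm high, to the left of the mixer. Loose; origin: centre of its underside.
- dropper: Small dropper bottle, 29 mm wide and 62 mm high, to the left of the mixer. Loose; origin: centre of its underside.
- dish: Round culture dish, 72 mm wide and 15 mm high, to the left of the mixer. Loose; origin: centre of its underside.
Mind the look-alikes: they are no part of the job. What is shaped like the vial but blue or red is not meant.

How it is judged:
By the outcome, as a careful person would: the job done as asked, in the order asked, and still so for the second after the job is handed in, with the robot touching nothing.
It also fails if it takes over 51 s, if anything falls off the work surface, if the arm or the gripper's body presses on something with over 40 N, if the wrist force passes 120 N, or if a joint passes its speed limit or range.

## Working session

There is one attempt and no reset: what is moved stays moved. The work goes in short steps, Python scripts to look and compute and a shell command to move; the robot and the scene stay as the last step left them, time stands still between calls to the robot, and variables do not carry over. Pictures are saved under pics/ and viewed, at most 10 in all, crops included, and the job is handed in when it is done.

```bash
mkdir -p pics; ls; python3 - <<'E'
from workcell import env,eyes
import cv2,numpy as np
print(env.sense())
for n in("scene","top"):
    p,d=eyes.grab_frame(n); cv2.imwrite(f"pics/{n}0.png",p[:,:,::-1]); np.savez(f"pics/{n}0.npz",p=p,d=d,**eyes.camera_model(n))
    print(n,eyes.camera_model(n),(d>0).mean())
E
```

```text
pics
{'clock': 0.0, 'qpos': array([-1.46179174e+00,  4.87337860e-02,  9.75932760e-02,  1.62199857e+00,
        6.21310621e-06,  1.44300993e+00]), 'joint_vel': array([-0.00033906, -0.00190616, -0.00032238,  0.00010808, -0.00170968,
       -0.00109865]), 'effort': array([ 1.51792733e-04, -3.38780665e+01,  3.20016968e+01,  2.03487917e-02,
       -2.36172973e-04, -3.31962383e-06]), 'tcp_pos': array([ 0.12309066, -0.50977879,  0.24712365]), 'tcp_rot': array([-3.11727354e+00, -3.70805324e-01, -4.42840172e-05]), 'force': array([-0.35266776, -0.52805117, -0.45227588]), 'moment': array([ 0.02043597,  0.04457879, -0.00911256]), 'grasp_force': 0.0, 'width': 0.9985463020401492}
scene {'fx': 478.0291673814511, 'fy': 478.0291673814511, 'cx': 254.21117239698242, 'cy': 191.04951201975922, 'R': array([[-0.83613101, -0.54827806,  0.0166161 ],
       [-0.38312057,  0.56204883, -0.73302097],
       [ 0.39256026, -0.61926753, -0.68000306]]), 't': array([0.47399618, 0.21530979, 0.88020992])} 0.995880126953125
top {'fx': 499.91356949240264, 'fy': 499.91356949240264, 'cx': 252.12399752533577, 'cy': 194.99177717896967, 'R': array([[ 0.02093885, -0.99972584,  0.01047929],
       [-0.99382339, -0.02195547, -0.10877972],
       [ 0.10897997, -0.00813684, -0.99401064]]), 't': array([0.01708348, 0.55807811, 1.24405462])} 0.9960530598958334
```

View pics/top0.png

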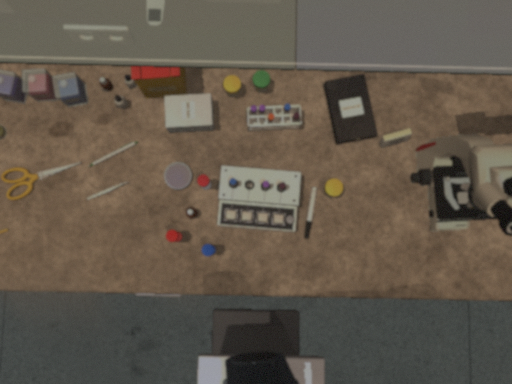

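View pics/scene0.png

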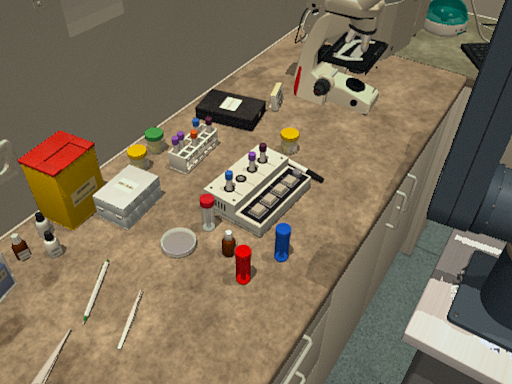

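The top view shows the mixer at about (218–301, 166–230), with its four keys at about (231,214) to (279,218). The scene view shows the same row at about (257,207) to (293,175). Next I measure the keys in both views.

```bash
cat > h.py <<'E'
import cv2,numpy as np
from types import SimpleNamespace as S
def load(n):
    z=np.load(f"pics/{n}.npz"); return S(**{k:z[k] for k in z})
def ray(c,uv):
    d=np.array([(uv[0]-c.cx)/c.fx,(uv[1]-c.cy)/c.fy,1.]); return -c.R.T@c.t, c.R.T@d
def plane(c,uv,z):
    o,d=ray(c,uv); return o+d*(z-o[2])/d[2]
def proj(c,X):
    q=c.R@np.asarray(X)+c.t; return np.array([c.fx*q[0]/q[2]+c.cx,c.fy*q[1]/q[2]+c.cy])
def tri(c1,u1,c2,u2):
    o1,d1=ray(c1,u1);o2,d2=ray(c2,u2)
    s=np.linalg.lstsq(np.c_[d1,-d2],o2-o1,rcond=None)[0]
    a,b=o1+d1*s[0],o2+d2*s[1]; return (a+b)/2,np.linalg.norm(a-b)
E
python3 - <<'E'
from h import *
t,s=load("top0"),load("scene0")
for c,(x,y,w,h),n in((t,(214,160,92,75),"t"),(s,(195,140,120,95),"s")):
    cv2.imwrite(f"pics/crop_{n}.png",cv2.resize(c.p[y:y+h,x:x+w,::-1],None,fx=6,fy=6,interpolation=cv2.INTER_CUBIC))
# key candidates in top: bright spots within dark panel
def blobs(c,box,amin,amax,th):
    x,y,w,h=box; g=cv2.resize(cv2.cvtColor(c.p,cv2.COLOR_RGB2GRAY)[y:y+h,x:x+w],None,fx=4,fy=4,interpolation=cv2.INTER_CUBIC)
    n,l,st,ce=cv2.connectedComponentsWithStats((g>th).astype(np.uint8))
    return [((ce[i]+.5)/4-.5+[x,y],st[i,4]/16) for i in range(1,n) if amin<st[i,4]/16<amax]
for th in(120,140,160):
    print(th,blobs(t,(214,200,92,35),20,250,th)); print(blobs(s,(235,155,85,75),20,300,th))
E
```

```text
120 [(array([230.33155271, 214.23421178]), np.float64(65.8125)), (array([246.21486762, 215.49516293]), np.float64(61.375)), (array([262.31507202, 216.79552469]), np.float64(60.75)), (array([277.91666667, 218.39214135]), np.float64(59.25))]
[(array([288.9700869 , 179.62165775]), np.float64(93.5)), (array([279.75071429, 188.15325397]), np.float64(98.4375)), (array([268.51947236, 198.04224246]), np.float64(99.5)), (array([257.73533353, 208.42934783]), np.float64(104.9375)), (array([237.8253012 , 228.00677711]), np.float64(20.75))]
140 [(array([278.29215739, 201.03332441]), np.float64(116.75)), (array([230.18892931, 214.47011435]), np.float64(30.0625)), (array([245.96997549, 215.80943627]), np.float64(25.5)), (array([261.90162722, 217.18269231]), np.float64(21.125))]
[(array([314.19863977, 169.53400563]), np.float64(33.3125)), (array([289.25635209, 178.77745009]), np.float64(68.875)), (array([279.28017241, 187.16651543]), np.float64(68.875)), (array([268.6938861 , 197.50670017]), np.float64(74.625)), (array([257.91761587, 207.7442066 ]), np.float64(79.5625)), (array([279.78162055, 223.        ]), np.float64(31.625))]
160 []
[(array([289.36934876, 178.66240581]), np.float64(58.0625)), (array([279.32802376, 187.02564795]), np.float64(57.875)), (array([268.90578947, 197.12868421]), np.float64(59.375)), (array([257.76289026, 207.53299432]), np.float64(66.0625))]
```

View pics/crop_t.png

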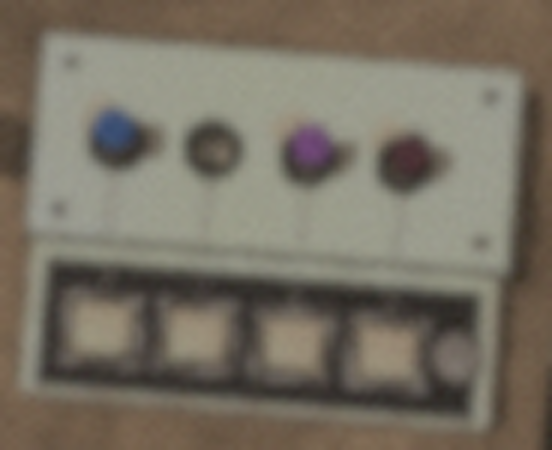

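View pics/crop_s.png

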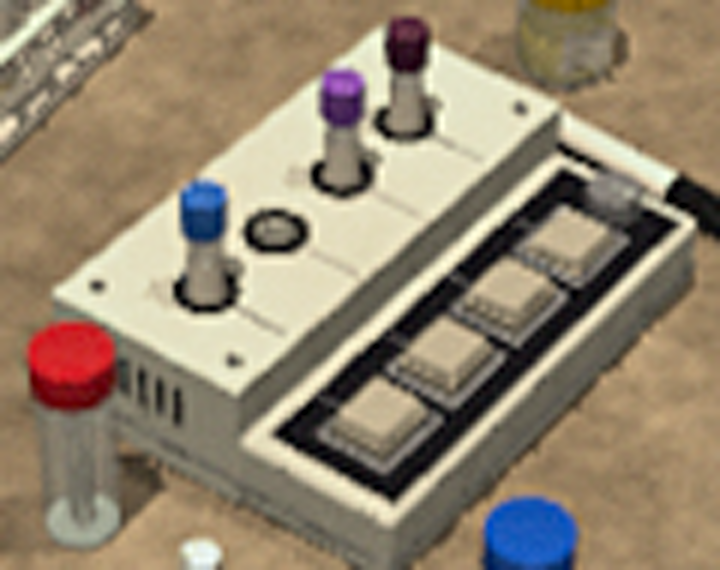

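The top crop shows keys at about (103,327), (197,335), (292,343) and (388,350), and the knob at (456,357). The scene crop shows the key tops at (378,415), (447,352), (508,293) and (570,237). I can't tell by eye which key is latched.

```bash
python3 - <<'E'
from h import *
t,s=load("top0"),load("scene0")
T=[(230.26,214.35),(246.1,215.65),(262.1,217.0),(277.9,218.3)]
Sc=[(257.76,207.53),(268.9,197.13),(279.33,187.03),(289.37,178.66)]
P=[]
for a,b in zip(T,Sc):
    X,e=tri(t,a,s,b); p=plane(t,a,.047); P.append(p); dz=[t.d[int(round(a[1])),int(round(a[0]))]]
    o,d=ray(t,a); print("tri",X.round(4),"gap",e.round(4),"top@47",p.round(4),"scene@47",plane(s,b,.047).round(4),"depthz",(o+d*dz[0])[2].round(4), "scenez",(lambda od:(od[0]+od[1]*s.d[int(round(b[1])),int(round(b[0]))])[2].round(4))(ray(s,b)))
P=np.array(P); print("spacing",np.linalg.norm(np.diff(P,axis=0),axis=1).round(4))
v=P[0]-P[3]; print("row dir yaw (from +y)",np.degrees(np.arctan2(-v[0],v[1])))
E
```

```text
tri [0.5054 0.0827 0.0463] gap 0.0011 top@47 [0.5058 0.0829 0.047 ] scene@47 [0.5045 0.0831 0.047 ] depthz 0.0448 scenez 0.049
tri [0.5029 0.0429 0.0462] gap 0.0012 top@47 [0.5034 0.0432 0.047 ] scene@47 [0.5019 0.0434 0.047 ] depthz 0.0488 scenez 0.0492
tri [0.5007 0.0029 0.0463] gap 0.0006 top@47 [0.5009 0.0031 0.047 ] scene@47 [0.5    0.0035 0.047 ] depthz 0.05 scenez 0.0482
tri [ 0.4984 -0.037   0.0428] gap 0.0008 top@47 [ 0.4985 -0.0365  0.047 ] scene@47 [ 0.4958 -0.0328  0.047 ] depthz 0.0474 scenez 0.0457
spacing [0.0398 0.0402 0.0397]
row dir yaw (from +y) -3.50608379366388
```

```bash
python3 -m handwheel '[{"linear":[0,0,0],"yaw":-0.148,"claw":0},{"linear":[0,0,0],"yaw":-0.148,"claw":0},{"linear":[0,0,0],"yaw":-0.148,"claw":0},{"linear":[0,0,0],"yaw":-0.148,"claw":0},{"linear":[0,0,0],"yaw":-0.148,"claw":0},{"linear":[0,0,0],"yaw":-0.148,"claw":0},{"linear":[0,0,0],"yaw":-0.148,"claw":0},{"linear":[0,0,0],"yaw":-0.148,"claw":0},{"linear":[0,0,0],"yaw":-0.09,"claw":0}]'
cat > where.py <<'E'
from workcell import env,eyes
import numpy as np,sys
from scipy.spatial.transform import Rotation as R
s=env.sense(); M=R.from_rotvec(s["tcp_rot"]).as_matrix(); p=s["tcp_pos"]
print("t",round(s["clock"],2),"tcp",p.round(4),"tip z",(p+M[:,2]*.017)[2].round(4),"F",s["force"].round(2),"w",round(s["width"],3),"q",s["qpos"].round(2))
print("tool x",M[:,0].round(3),"z",M[:,2].round(3))
if len(sys.argv)>1:
    print("shift in tool axes",(M.T@(np.array(eval(sys.argv[1]))-p)).round(4))
E
python3 where.py '[.5056,.0829,.085]'; python3 - <<'E'
from workcell import env,eyes
from scipy.spatial.transform import Rotation as R
c=eyes.camera_model("wrist"); s=env.sense(); M=R.from_rotvec(s["tcp_rot"]).as_matrix()
print("cam in tool",(M.T@(-c["R"].T@c["t"]-s["tcp_pos"])).round(3))
E
```

```text
clock: 1.0
tcp_pos: [0.1231, -0.51, 0.2476]
tcp_rot: [-2.281, -2.158, -0.001]
force: [0.7, 0.2, 0.3]
width: -0.005
grasp_force: 0.0
t 1.0 tcp [ 0.1231 -0.51    0.2476] tip z 0.2306 F [0.71 0.22 0.29] w -0.005 q [-1.46  0.05  0.1   1.62  0.    0.16]
tool x [0.055 0.998 0.001] z [-0.     0.001 -1.   ]
shift in tool axes [0.6129 0.3491 0.1634]
cam in tool [ 0.066  0.001 -0.126]
```

```bash
python3 -m handwheel '[{"linear":[0.02,0.011,0],"yaw":0,"claw":0},{"linear":[0.038,0.022,0],"yaw":0,"claw":0},{"linear":[0.038,0.022,0],"yaw":0,"claw":0},{"linear":[0.038,0.022,0],"yaw":0,"claw":0},{"linear":[0.038,0.022,0],"yaw":0,"claw":0},{"linear":[0.038,0.022,0],"yaw":0,"claw":0},{"linear":[0.038,0.022,0],"yaw":0,"claw":0},{"linear":[0.038,0.022,0],"yaw":0,"claw":0},{"linear":[0.038,0.022,0],"yaw":0,"claw":0},{"linear":[0.038,0.022,0],"yaw":0,"claw":0},{"linear":[0.038,0.022,0],"yaw":0,"claw":0},{"linear":[0.02,0.011,0],"yaw":0,"claw":0}]' >/dev/null
python3 where.py '[.5056,.0829,.13]'; python3 - <<'E'
from workcell import env,eyes
import cv2,numpy as np
c=eyes.camera_model("wrist"); p,d=eyes.grab_frame("wrist"); cv2.imwrite("pics/w1.png",p[:,:,::-1]); np.savez("pics/w1.npz",p=p,d=d,**c)
E
```

```text
t 2.2 tcp [ 0.3908 -0.1028  0.2479] tip z 0.2309 F [-0.35 -0.17  0.32] w -0.004 q [-0.42 -0.27 -0.19  1.65  0.    1.2 ]
tool x [0.057 0.998 0.001] z [-0.     0.001 -1.   ]
shift in tool axes [0.1918 0.1041 0.1181]
```

View pics/w1.png

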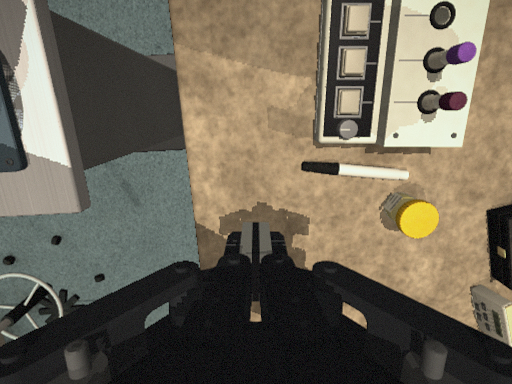

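The wrist view shows keys 2, 3 and 4 at about (358,19), (353,62) and (349,101), and the knob at (349,130). The closed fingertips are at about (257,240). I check this against the fixed cameras.

```bash
python3 - <<'E'
from h import *
w=load("w1"); g=cv2.cvtColor(w.p,cv2.COLOR_RGB2GRAY)[0:145,318:385]
for th in (175,195):
    n,l,st,ce=cv2.connectedComponentsWithStats((g>th).astype(np.uint8))
    for i in range(1,n):
        if 250<st[i,4]<1500:
            u=ce[i]+[318,0]; u=st[i,:2]+(st[i,2:4]-1)/2+[318,0]; print(th,u,st[i,2:5],plane(w,u,.047).round(4))
E
```

```text
175 [351.5  71. ] [  66  143 1355] [ 0.4979 -0.0051  0.047 ]
175 [358.   17.5] [ 19  24 428] [0.5029 0.0447 0.047 ]
175 [354.5  61. ] [ 20  23 392] [0.5007 0.0044 0.047 ]
175 [349.5 101. ] [ 18  21 346] [ 0.4967 -0.0351  0.047 ]
195 [352.  71.] [  65  143 1169] [ 0.4984 -0.0051  0.047 ]
```

```bash
python3 -m handwheel '[{"linear":[0.028,0.015,0.012],"yaw":0,"claw":0},{"linear":[0.035,0.019,0.025],"yaw":0,"claw":0},{"linear":[0.035,0.019,0.025],"yaw":0,"claw":0},{"linear":[0.035,0.019,0.025],"yaw":0,"claw":0},{"linear":[0.035,0.019,0.025],"yaw":0,"claw":0},{"linear":[0.022,0.012,0.006],"yaw":0,"claw":0},{"linear":[0,0,0],"yaw":0,"claw":0},{"linear":[0,0,0],"yaw":0,"claw":0}]' >/dev/null; python3 where.py '[.5056,.0829,.070]'
```

```text
t 3.05 tcp [0.5035 0.0777 0.1296] tip z 0.1126 F [ 0.01 -0.05  0.96] w -0.002 q [ 0.02  0.02 -0.17  1.39 -0.    1.65]
tool x [ 0.059  0.998 -0.001] z [-0.002 -0.001 -1.   ]
shift in tool axes [0.0054 0.0019 0.0596]
```

```bash
python3 -m handwheel '[{"linear":[0.006,0.002,0.02],"yaw":0,"claw":0},{"linear":[0,0,0.025],"yaw":0,"claw":0},{"linear":[0,0,0.012],"yaw":0,"claw":0},{"linear":[0,0,0],"yaw":0,"claw":0},{"linear":[0,0,0],"yaw":0,"claw":0}]' >/dev/null; python3 where.py '[.5055,.0835,.0630]'
```

```text
t 3.55 tcp [0.5066 0.083  0.0741] tip z 0.0571 F [ 0.32 -0.71 -0.26] w 0.001 q [ 0.03  0.05 -0.24  1.27 -0.    1.66]
tool x [ 0.061  0.998 -0.   ] z [ 0.001 -0.    -1.   ]
shift in tool axes [ 0.0004 -0.0011  0.0111]
```

```bash
python3 -m handwheel '[{"linear":[0,0,0.004],"yaw":0,"claw":0},{"linear":[0,0,0.004],"yaw":0,"claw":0},{"linear":[0,0,0],"yaw":0,"claw":0}]' >/dev/null; python3 where.py;  python3 -m handwheel '[{"linear":[0,0,0.001],"yaw":0,"claw":0},{"linear":[0,0,0.001],"yaw":0,"claw":0},{"linear":[0,0,0],"yaw":0,"claw":0}]' >/dev/null; python3 where.py; python3 -m handwheel '[{"linear":[0,0,0.001],"yaw":0,"claw":0},{"linear":[0,0,0],"yaw":0,"claw":0}]' >/dev/null; python3 where.py
```

```text
t 3.85 tcp [0.5064 0.0837 0.0653] tip z 0.0483 F [ 0.22 -0.42 -0.67] w -0.002 q [ 0.03  0.06 -0.26  1.26 -0.    1.66]
tool x [ 0.06   0.998 -0.   ] z [-0. -0. -1.]
t 4.15 tcp [0.5066 0.0837 0.0638] tip z 0.0468 F [-1.14 -0.51  1.79] w -0.001 q [ 0.03  0.06 -0.26  1.25 -0.    1.66]
tool x [ 0.06   0.998 -0.   ] z [ 0. -0. -1.]
t 4.35 tcp [0.5066 0.0838 0.0628] tip z 0.0458 F [-1.39  0.06  4.86] w -0.002 q [ 0.03  0.06 -0.26  1.25 -0.    1.66]
tool x [ 0.06   0.998 -0.   ] z [ 0. -0. -1.]
```

Key 1 is met at about 47 mm and gives, so it is free. On to key 2.

```bash
python3 -m handwheel '[{"linear":[0,0,-0.005],"yaw":0,"claw":0},{"linear":[0,0,-0.007],"yaw":0,"claw":0},{"linear":[-0.02,-0.001,0],"yaw":0,"claw":0},{"linear":[-0.02,0,0],"yaw":0,"claw":0},{"linear":[0,0,0],"yaw":0,"claw":0},{"linear":[0,0,0.005],"yaw":0,"claw":0},{"linear":[0,0,0.004],"yaw":0,"claw":0},{"linear":[0,0,0],"yaw":0,"claw":0}]' >/dev/null; python3 where.py '[.503,.0435,.065]'|grep -v "tool x [[]";  python3 -m handwheel '[{"linear":[0,0,0.001],"yaw":0,"claw":0},{"linear":[0,0,0.001],"yaw":0,"claw":0},{"linear":[0,0,0],"yaw":0,"claw":0}]' >/dev/null; python3 where.py; python3 -m handwheel '[{"linear":[0,0,0.001],"yaw":0,"claw":0},{"linear":[0,0,0],"yaw":0,"claw":0}]' >/dev/null; python3 where.py
```

```text
t 5.15 tcp [0.503  0.0444 0.0648] tip z 0.0478 F [ 0.36 -0.73  2.45] w -0.002 q [-0.04  0.04 -0.28  1.25  0.    1.59]
shift in tool axes [-0.0009  0.0001 -0.0002]
t 5.45 tcp [0.503  0.0444 0.0636] tip z 0.0466 F [-1.56  0.3   3.54] w 0.004 q [-0.05  0.04 -0.28  1.25  0.    1.58]
tool x [0.059 0.998 0.001] z [-0.     0.001 -1.   ]
t 5.65 tcp [0.503  0.0443 0.0627] tip z 0.0457 F [-2.79  0.41  4.9 ] w 0.002 q [-0.05  0.04 -0.28  1.25  0.    1.58]
tool x [0.06  0.998 0.001] z [ 0.     0.001 -1.   ]
```

Key 2 is free too. Next, key 3.

```bash
python3 -m handwheel '[{"linear":[0,0,-0.005],"yaw":0,"claw":0},{"linear":[0,0,-0.007],"yaw":0,"claw":0},{"linear":[-0.02,0,0],"yaw":0,"claw":0},{"linear":[-0.021,0,0],"yaw":0,"claw":0},{"linear":[0,0,0],"yaw":0,"claw":0},{"linear":[0,0,0.005],"yaw":0,"claw":0},{"linear":[0,0,0.004],"yaw":0,"claw":0},{"linear":[0,0,0],"yaw":0,"claw":0}]' >/dev/null; python3 where.py '[.5005,.0035,.065]'|grep -v "tool x [[]";  python3 -m handwheel '[{"linear":[0,0,0.001],"yaw":0,"claw":0},{"linear":[0,0,0.001],"yaw":0,"claw":0},{"linear":[0,0,0],"yaw":0,"claw":0}]' >/dev/null; python3 where.py; python3 -m handwheel '[{"linear":[0,0,0.001],"yaw":0,"claw":0},{"linear":[0,0,0],"yaw":0,"claw":0}]' >/dev/null; python3 where.py
```

```text
t 6.45 tcp [0.5005 0.0034 0.0648] tip z 0.0478 F [-1.03 -1.43  3.36] w -0.004 q [-0.13  0.03 -0.29  1.25 -0.    1.5 ]
shift in tool axes [ 0.0001  0.     -0.0002]
t 6.75 tcp [0.5005 0.0033 0.0635] tip z 0.0465 F [-2.09  0.09  3.89] w -0.003 q [-0.13  0.03 -0.29  1.25  0.    1.5 ]
tool x [0.059 0.998 0.   ] z [-0.  0. -1.]
t 6.95 tcp [0.5005 0.0033 0.0627] tip z 0.0457 F [-2.46  1.35  5.41] w -0.0 q [-0.13  0.03 -0.29  1.25  0.    1.5 ]
tool x [0.06  0.998 0.001] z [-0.     0.001 -1.   ]
```

Key 3 is free. Key 4 should meet nothing until about 44 mm.

```bash
python3 -m handwheel '[{"linear":[0,0,-0.005],"yaw":0,"claw":0},{"linear":[0,0,-0.007],"yaw":0,"claw":0},{"linear":[-0.02,0,0],"yaw":0,"claw":0},{"linear":[-0.02,0,0],"yaw":0,"claw":0},{"linear":[0,0,0],"yaw":0,"claw":0},{"linear":[0,0,0.005],"yaw":0,"claw":0},{"linear":[0,0,0.004],"yaw":0,"claw":0},{"linear":[0,0,0],"yaw":0,"claw":0}]' >/dev/null; python3 where.py '[.498,-.0365,.065]'|grep -v "tool x [[]";  python3 -m handwheel '[{"linear":[0,0,0.001],"yaw":0,"claw":0},{"linear":[0,0,0.001],"yaw":0,"claw":0},{"linear":[0,0,0],"yaw":0,"claw":0}]' >/dev/null; python3 where.py; python3 -m handwheel '[{"linear":[0,0,0.001],"yaw":0,"claw":0},{"linear":[0,0,0],"yaw":0,"claw":0}]' >/dev/null; python3 where.py
```

```text
t 7.75 tcp [ 0.4973 -0.0362  0.0641] tip z 0.0471 F [-0.2   0.97 -0.5 ] w 0.004 q [-0.21  0.02 -0.29  1.25  0.    1.42]
shift in tool axes [-0.0003  0.0007 -0.0009]
t 8.05 tcp [ 0.4981 -0.0367  0.0632] tip z 0.0462 F [ 0.13 -0.7   0.71] w -0.003 q [-0.21  0.02 -0.3   1.25  0.    1.42]
tool x [0.059 0.998 0.   ] z [-0.  0. -1.]
t 8.25 tcp [ 0.4982 -0.0369  0.0623] tip z 0.0453 F [ 0.28  0.45 -0.27] w -0.001 q [-0.21  0.03 -0.3   1.25  0.    1.42]
tool x [0.06  0.998 0.   ] z [-0.  0. -1.]
```

```bash
for i in 1 2; do :; done; python3 -m handwheel '[{"linear":[0,0,0.0007],"yaw":0,"claw":0},{"linear":[0,0,0],"yaw":0,"claw":0}]' >/dev/null; python3 where.py|head -1; python3 -m handwheel '[{"linear":[0,0,0.0005],"yaw":0,"claw":0},{"linear":[0,0,0],"yaw":0,"claw":0}]' >/dev/null; python3 where.py|head -1
```

```text
t 8.45 tcp [ 0.4982 -0.037   0.0616] tip z 0.0446 F [-0.06 -0.44 -0.12] w -0.004 q [-0.21  0.03 -0.3   1.25 -0.    1.42]
t 8.65 tcp [ 0.4982 -0.037   0.061 ] tip z 0.044 F [-0.16 -0.2  -0.3 ] w -0.004 q [-0.21  0.03 -0.3   1.25  0.    1.42]
```

```bash
python3 -m handwheel '[{"linear":[0,0,0.0004],"yaw":0,"claw":0},{"linear":[0,0,0],"yaw":0,"claw":0}]' >/dev/null; python3 where.py|head -1
```

```text
t 8.85 tcp [ 0.4983 -0.037   0.0608] tip z 0.0438 F [0.89 0.41 1.39] w -0.001 q [-0.21  0.03 -0.3   1.25 -0.    1.42]
```

```bash
python3 -m handwheel '[{"linear":[0,0,0.0003],"yaw":0,"claw":0},{"linear":[0,0,0],"yaw":0,"claw":0}]' >/dev/null; python3 where.py|head -1
```

```text
t 9.05 tcp [ 0.4983 -0.037   0.0607] tip z 0.0437 F [-0.9  -0.42  2.52] w -0.002 q [-0.21  0.03 -0.3   1.25 -0.    1.42]
```

Key 4 is met at 43.7 mm and doesn't give, so it is the latched one. I lift off, then press it home step by step.

```bash
python3 -m handwheel '[{"linear":[0,0,-0.005],"yaw":0,"claw":0},{"linear":[0,0,0],"yaw":0,"claw":0},{"linear":[0,0,0.004],"yaw":0,"claw":0},{"linear":[0,0,0.002],"yaw":0,"claw":0},{"linear":[0,0,0.001],"yaw":0,"claw":0},{"linear":[0,0,0.001],"yaw":0,"claw":0},{"linear":[0,0,0],"yaw":0,"claw":0}]' >/dev/null; python3 where.py|head -1; python3 -m handwheel '[{"linear":[0,0,0.0007],"yaw":0,"claw":0},{"linear":[0,0,0],"yaw":0,"claw":0}]' >/dev/null; python3 where.py|head -1
```

```text
t 9.75 tcp [ 0.4987 -0.0371  0.0585] tip z 0.0415 F [-1.8   0.01  6.92] w -0.001 q [-0.21  0.03 -0.3   1.24 -0.    1.42]
t 9.95 tcp [ 0.4987 -0.0371  0.058 ] tip z 0.041 F [-1.99  1.17  7.1 ] w -0.002 q [-0.21  0.03 -0.3   1.24 -0.    1.42]
```

```bash
python3 -m handwheel '[{"linear":[0,0,0.001],"yaw":0,"claw":0},{"linear":[0,0,0],"yaw":0,"claw":0}]' >/dev/null; python3 where.py|head -1; python3 -m handwheel '[{"linear":[0,0,0.0008],"yaw":0,"claw":0},{"linear":[0,0,0],"yaw":0,"claw":0}]' >/dev/null; python3 where.py|head -1
```

```text
t 10.15 tcp [ 0.4987 -0.0371  0.0571] tip z 0.0401 F [-1.9   0.19  8.21] w -0.002 q [-0.21  0.03 -0.3   1.24 -0.    1.42]
t 10.35 tcp [ 0.4987 -0.0371  0.057 ] tip z 0.04 F [-2.67 -0.15 11.29] w -0.001 q [-0.21  0.03 -0.3   1.24 -0.    1.42]
```

The key is home: it stops at 40 mm and the force has risen to 11 N. I let go, retreat and look.

```bash
python3 -m handwheel '[{"linear":[0,0,-0.006],"yaw":0,"claw":0},{"linear":[0,0,-0.02],"yaw":0,"claw":0},{"linear":[0,0,-0.04],"yaw":0,"claw":0},{"linear":[0,0,-0.045],"yaw":0,"claw":0},{"linear":[-0.03,-0.02,-0.03],"yaw":0,"claw":0},{"linear":[-0.04,-0.025,0],"yaw":0,"claw":0},{"linear":[-0.04,-0.025,0],"yaw":0,"claw":0},{"linear":[-0.04,-0.025,0],"yaw":0,"claw":0},{"linear":[-0.04,-0.025,0],"yaw":0,"claw":0},{"linear":[-0.04,-0.025,0],"yaw":0,"claw":0},{"linear":[0,0,0],"yaw":0,"claw":0}]' >/dev/null; python3 where.py|head -1; python3 - <<'E'
from workcell import eyes
from h import *
for n in("scene","top"):
    p,d=eyes.grab_frame(n); np.savez(f"pics/{n}1.npz",p=p,d=d,**eyes.camera_model(n))
t,s,s0=load("top1"),load("scene1"),load("scene0")
def blobs(c,box,amin,amax,th):
    x,y,w,h=box; g=cv2.resize(cv2.cvtColor(c.p,cv2.COLOR_RGB2GRAY)[y:y+h,x:x+w],None,fx=4,fy=4,interpolation=cv2.INTER_CUBIC)
    n,l,st,ce=cv2.connectedComponentsWithStats((g>th).astype(np.uint8))
    return [((ce[i]+.5)/4-.5+[x,y],st[i,4]/16) for i in range(1,n) if amin<st[i,4]/16<amax]
T=blobs(t,(214,200,92,35),20,250,120); B=blobs(s,(235,155,85,75),40,300,160)[::-1]
print(len(T),len(B))
for (a,_),(b,_) in zip(T,B): X,e=tri(t,a,s,b); print(a,b,X.round(4),e.round(4))
f=lambda c:cv2.resize(c.p[130:270,180:340,::-1],None,fx=2.4,fy=4,interpolation=cv2.INTER_CUBIC)
cv2.imwrite("pics/cmp.png",np.hstack([f(s0),f(s)]))
E
```

```text
t 11.45 tcp [ 0.3365 -0.2619  0.1953] tip z 0.1783 F [ 0.57  1.31 -0.63] w 0.001 q [-0.82 -0.22 -0.25  1.53 -0.    0.82]
4 4
[230.28647687 214.23331851] [257.7733945  207.55389908] [0.5056 0.0826 0.046 ] 0.0013
[246.25059809 215.48385167] [268.8900818  197.15899796] [0.5033 0.0425 0.0456] 0.0014
[262.32002868 216.8248088 ] [279.33250782 187.01498957] [0.5011 0.0023 0.0457] 0.0008
[278.03692345 218.21209519] [289.66536458 177.51510417] [ 0.4982 -0.0372  0.0461] 0.0012
```

View pics/cmp.png

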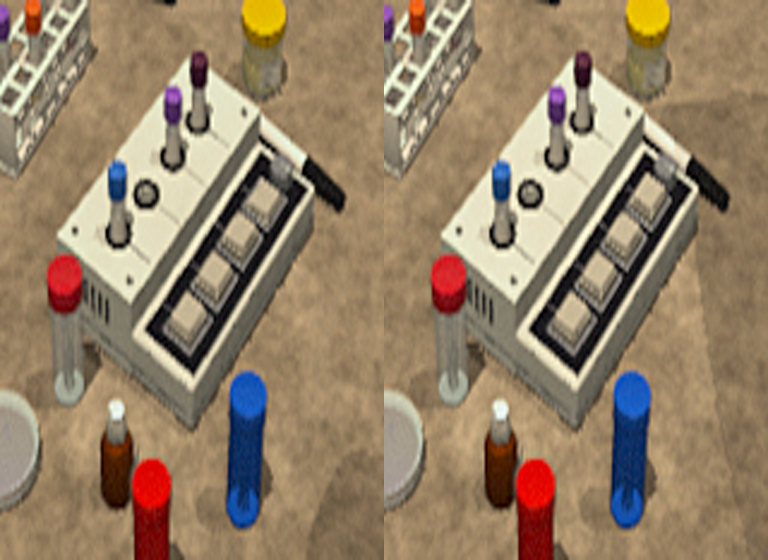

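In the before/after picture, key 4, at about (650,195) on the right, now stands as high as the others. The measured heights are 45.6–46.1 mm for all four keys, and nothing else has moved.

```bash
python3 -c "from workcell import sign_off; print(sign_off())"
```

```text
the job is handed in; nothing more can be done
None
```

Tapping left to right showed keys 1–3 free and key 4 (rightmost) latched; I pressed key 4 home and let go, it sprang up level with the others, and the job is handed in at about 11.5 s.

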